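# Rock the angle gauge on the sprung stud until its pointer sits on the mark

### The job

Pick up the angle gauge by the grip on top and set the middle of its foot squarely across the round bar of the sprung stud on the steel block, pressing lightly so the stud sinks about half-way and never to its stop. Rock the gauge sideways on the bar until its swinging pointer settles over the set mark on the dial, then keep holding it there, still and pressed down: the job finishes with the gauge in the gripper. Leave the other things on the bench where they lie.

Things in the scene. Friction and masses are not known exactly. Their poses are not given: they have to be found in the camera images.
- gauge: Loose angle gauge, about 0.4 kg, upright on the bench. Origin: middle of its foot's underside. Own z up, y along the foot, x out of the dial face (roughly away from the robot). Foot flat, 30 (x) by 110 (y) by 12 mm high. Above it a framed white dial, 24 mm thick, 110 mm wide, its top at 112 mm; on that, in the middle, a black grip block. It is rocked about its own x.
- gauge_grip (a point): Centre of the gauge's grip block, 134.5 mm above the underside of the foot. The block is 24 (x) by 30 (y) by 45 mm high (112 to 157 mm above the underside); all four sides are flat and free. Axes as the gauge.
- pointer (a joint): Angle of the swinging pointer (a steel pendulum pivoted 92 mm above the foot's underside, tip 58 mm below the pivot) about the gauge's own x, from the gauge's own downward direction. It always hangs plumb, so when the gauge is turned by +a about its own x this settles at -a. It swings at about 3 Hz and settles in about 1 s.
- mark (a joint): Angle at which the mark (a steel tab, 5 mm wide and 14 mm long, just beyond the pointer's tip) is clamped, measured about the same axis and in the same sense as the pointer. Different each time (+0.12 to +0.34); it does not move. The pointer is on the mark when both angles are equal.
- pointer_tip (a point): Tip of the pointer, 58 mm from the pivot; z axis along the pointer, towards the pivot.
- mark_tab (a point): Middle of the mark tab, 68 mm from the pivot; z axis towards the pivot.
- block: Steel block fixed to the bench, 80 by 80 by 45 mm high, origin in the middle of its underside. It carries the sprung stud: an upright 14 mm stem with a round crossbar (16 mm diameter, 50 mm long) lying along the block's own x.
- stud_top (a point): Middle of the crest of the round bar, 86 mm above the bench when unpressed; it goes down with the stud. Own x along the bar, z up.
- stud (a joint): How far the stud is pressed down (m): 0 free, 0.020 at its stop. Spring: about 1.2 N to start it, then 200 N/m (about 3 N at 0.010).
- card: Bystander, to be left alone: circuit card 150 x 90 mm with a metal front strip and parts up to 22 mm high, lying flat. Origin on its underside (tools: near the middle).
- heatsink: Bystander, to be left alone: finned aluminium heat sink 50 x 45 x 28 mm. Origin on its underside (tools: near the middle).
- screwdriver: Bystander, to be left alone: screwdriver 170 mm long, lying. Origin on its underside (tools: near the middle).
- brush: Bystander, to be left alone: small brush 150 mm long, lying. Origin on its underside (tools: near the middle).
- spool: Bystander, to be left alone: grey solder spool, 56 mm diameter, 40 mm high. Origin on its underside (tools: near the middle).
- jar: Bystander, to be left alone: small amber jar, 52 mm diameter, 70 mm high. Origin on its underside (tools: near the middle).
- tray: Bystander, to be left alone: grey parts tray 90 x 130 x 35 mm. Origin on its underside (tools: near the middle).
Things that resemble listed ones, but are neither listed nor needed, are in the scene too. What is meant by the block is not brown, pink or purple, and is the smaller of those in its own colour.

How it is judged:
On the way:
1. the gauge is lifted clear of the bench in the gripper (height (world z) of gauge above 0.04 m and contact force between the fingers and gauge above 1 N), for 0.2 s.
At the end, for the whole second after the job is handed in: The gripper holds the gauge; the middle of its foot is within 20 mm of the middle of the bar's crest, its own x within 0.2 rad of the bar; the stud is pressed down 2 to 17 mm; the pointer rests (under 0.3 rad/s) within 0.042 rad of the mark (half the tab's width); the gauge is still (contact force between the fingers and gauge above 1 N and contact force between gauge and block above 0.5 N and value of joint stud between 0.002 and 0.017 m and horizontal distance between gauge and stud_top below 0.02 m and height (world z) of gauge above 0.055 m and angle between the x axis of gauge and the x axis of stud_top, either way round below 0.2 rad and angle between the z axis of pointer_tip and the z axis of mark_tab, either way round below 0.042 rad and velocity of joint pointer between -0.3 and 0.3 rad/s and linear speed of gauge below 0.02 m/s); the arm keeps its last pose, push and grip.
It fails at once if the stud is driven to its stop (value of joint stud above 0.0192 m).
It fails at once if a bystander is moved more than 30 mm (distance of any of card, heatsink, screwdriver, brush, spool, jar, tray from where it was at the start of the episode above 0.03 m).
It also fails if it takes over 38 s, if anything falls off the work surface, if the arm or the gripper's body presses on something with over 40 N, if the wrist force passes 120 N, or if a joint passes its speed limit or range.

### The arm

A 7-joint arm with a two-finger parallel gripper is mounted at the origin on the work surface. World frame = base frame: x ahead of the robot, y to its left, z up, the work surface at z = 0. Lengths are in m, angles in rad, forces in N, time in s.
With the tool pointing down it reaches from about 0.425 to 0.825 m from the base axis. Payload 3.6 kg.
Tool frame: the origin (TCP) lies at the very end of the fingers, on their centre line; the grasp point (between the pads) lies 19 mm behind it (env.hold_point_z is the distance from the TCP to the grasp point, in m); x points along the fingers, z is the direction in which the jaws open and shut, and the axes are right-handed (so a half turn about x gives the same grasp; the last joint's range is limited). The gripper opens to 93 mm and grips with 3 to 60 N. Pads are 15 mm wide; open, the fingers measure 128 mm over their backs; the gripper's body (75 mm by 188 mm) begins 65 mm behind the grasp point.
Start: joints at [-1.153, 0.615, -0.013, 1.423, 0.008, 1.103, -0.04], TCP at [0.28, 0.587, 0.219] pointing down, gripper open.
Joint ranges: [-3.12, 3.12], [-0.3, 2.06], [-1.34, 1.32], [0.26, 2.42], [-1.36, 4.5], [0.01, 1.98], [-2.84, 2.84]. Speed limits (rad/s): [2.79, 2.79, 3.14, 3.14, 3.14, 3.14, 3.14].

### API

Orientations are given as a rotation vector (axis times angle).
In Python, from bench import env, read_camera gives the robot as it stands.
- The arm moves only by the tool servo_tool, never from a script. Its argument "moves" is text: rows parted by semicolons, each of 7 numbers parted by spaces: the shift along the world's x, y, z in mm, then the turn, a rotation vector about the world's x, y, z in rad, then the opening, from 0 (shut) to 1 (fully open). A call has exactly 5 rows; each row is the pose to reach, as a shift and turn from the pose measured when the call began; what a row does not reach only later rows make up. A row lasts 1/12 s, in which the tool goes at most 41.7 mm and 7.16 degrees, less where a joint would pass 70% of its speed; a pose out of reach is approached as far as the arm can. A call with a gripper value outside its range is refused whole. The fingers move at their own pace and stop on an object; "newtons" is the grip in N (left out, the last holds). Time passes only in rows, so rows that repeat a pose let the fingers close, or fill a call up. It gives the time, the measured TCP pose, the force and the opening at its end, in the units of the state.
- env.get_state(): the state, without advancing time (a new reading comes with each control period).
- read_camera(name): name is "side" or "top"; returns a dict with "color" (420x560x3 uint8, red, green, blue), "depth" (420x560 float32, m along the optical axis (not along the pixel's ray), 0 where there is no reading), "K" (3x3 intrinsics, pixels), "dist" ([k1, k2, p1, p2, k3] as OpenCV has them; the pictures are not rectified), "T" (4x4, takes a point from camera to world coordinates). Camera axes: x right, y down, z forward; pixel columns grow to the right and rows downward; lengths in m; the calibration is good to about 2 mm. A picture is of the moment at which its call begins.
- env.finish_job(): hands the job in, once; it reports no verdict.
The state is a dict: "clock": time; "q": joint angles; "qvel": joint speeds; "joint_efforts": joint torques, N m; "tool_pos": TCP position; "eef_rot": TCP orientation; "ft_force": force on the tool from outside, world axes, zero at the start; "moment": the same for the moment, N m; "opening": finger opening in m.
Only numpy, scipy, OpenCV 4.12 (cv2) and the standard library are available. Lean on these libraries where they do the work, as an engineer would, in place of code of your own. Each camera call takes 0.05 s, during which the arm holds its last target.

## Working session

There is one attempt and no reset: what is moved stays moved. The work goes in short steps, Python scripts to look and compute and a tool call to move; the robot and the scene stay as the last step left them, time stands still between calls to the robot, and variables do not carry over. Pictures are saved under pics/ and viewed, and the job is handed in when it is done.

Besides the shell and the picture viewer there is one more tool, called as a command line: name --argument value ..., lists and objects as JSON in quotes. servo_tool: Moves the arm, as the interface text tells. Its arguments: {"type":"object","properties":{"moves":{"type":"string"},"newtons":{"type":"number"}},"required":["moves"]}

```bash
ls; mkdir -p pics; python3 - <<'E'
from bench import env, read_camera
import cv2,pickle
s=env.get_state();print(s)
for n in("side","top"):
    c=read_camera(n);cv2.imwrite(f"pics/{n}0.png",c["color"][:,:,::-1]);print(n,c["K"],c["dist"],c["T"]);pickle.dump(c,open(f"{n}0.pkl","wb"))
E
```

```text
pics
{'clock': 0.0, 'q': array([-1.15252376,  0.61592313, -0.01261787,  1.42487606,  0.00803705,
        1.103391  , -0.04044093]), 'qvel': array([-3.50422298e-04,  7.60927439e-04,  2.49715675e-05,  3.51880799e-04,
        3.53587241e-04, -1.95445084e-04,  2.21426689e-03]), 'joint_efforts': array([ 5.25250516e-05, -4.58923566e+01,  2.08993396e-01, -1.65742421e+01,
       -6.10926049e-02,  2.03922851e-02,  2.21657915e-04]), 'tool_pos': array([0.27930172, 0.58606494, 0.21748618]), 'eef_rot': array([-0.8770293 ,  1.38960072,  0.87482473]), 'ft_force': array([ 0.6848021 , -1.06968267, -0.10556641]), 'moment': array([-0.0007976,  0.0155125,  0.0412262]), 'opening': 0.09298820052278173}
side [[502.1122285    0.         277.26396402]
 [  0.         502.1122285  212.55289212]
 [  0.           0.           1.        ]] [0.06048183 0.         0.         0.         0.        ] [[ 0.98244693 -0.08753477  0.16472914  0.30266604]
 [-0.18546259 -0.55321676  0.81212982 -0.89715204]
 [ 0.02004133 -0.82842554 -0.55974053  0.82576529]
 [ 0.          0.          0.          1.        ]]
top [[521.87759086   0.         276.30361117]
 [  0.         521.87759086 205.0744769 ]
 [  0.           0.           1.        ]] [-0.12069377  0.          0.          0.          0.        ] [[ 0.0033888  -0.99498608  0.09995603  0.3647167 ]
 [-0.99988571 -0.00484424 -0.0143216   0.15389749]
 [ 0.014734   -0.09989608 -0.99488878  1.52350747]
 [ 0.          0.          0.          1.        ]]
```

View pics/side0.png

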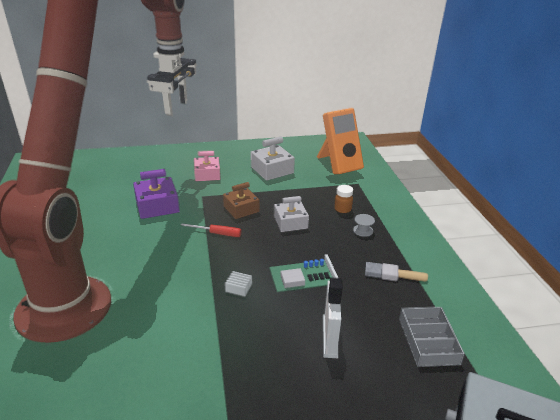

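View pics/top0.png

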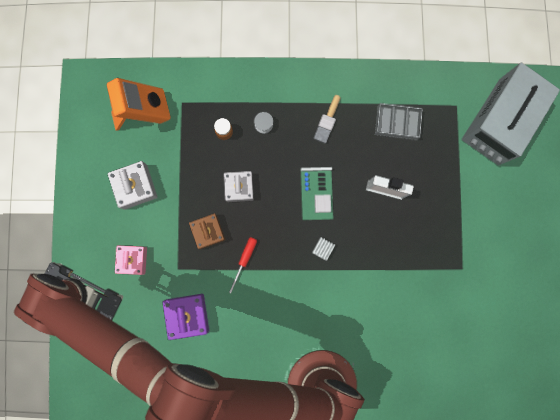

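```bash
python3 - <<'E'
import cv2,numpy as np
t=cv2.imread("pics/top0.png");s=cv2.imread("pics/side0.png")
f=lambda im,x,y,w,h,k:cv2.resize(im[y:y+h,x:x+w],None,fx=k,fy=k,interpolation=cv2.INTER_CUBIC)
a=f(t,205,160,65,55,6);b=f(t,360,165,65,55,6);c=f(s,265,185,65,55,6);d=f(s,300,250,65,55*2,3)
d=cv2.copyMakeBorder(d,0,0,0,390-195,cv2.BORDER_CONSTANT)
o=np.vstack([np.hstack([a,b]),np.hstack([c,cv2.resize(d,(390,330))])]);o=cv2.resize(o,(700,592));cv2.imwrite("pics/crop0.png",o)
E
```

```text
(no output)
```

View pics/crop0.png

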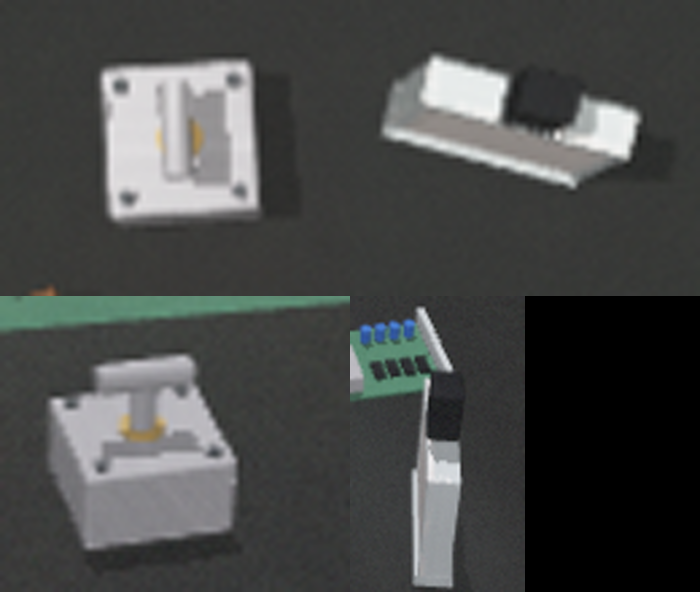

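```bash
cat > h.py <<'E'
import cv2,numpy as np,pickle
def ray(c,uv):
    uv=np.array(uv,float).reshape(-1,1,2)
    n=cv2.undistortPoints(uv,c["K"],c["dist"]).reshape(-1,2)
    d=np.c_[n,np.ones(len(n))]@c["T"][:3,:3].T
    return c["T"][:3,3],d
def plane(c,uv,z):
    o,d=ray(c,uv);return o+d*((z-o[2])/d[:,2])[:,None]
def proj(c,P):
    T=np.linalg.inv(c["T"]);r,_=cv2.Rodrigues(T[:3,:3])
    return cv2.projectPoints(np.array(P,float).reshape(-1,1,3),r,T[:3,3],c["K"],c["dist"])[0].reshape(-1,2)
def cloud(c,x0,x1,y0,y1):
    v,u=np.mgrid[y0:y1,x0:x1];z=c["depth"][y0:y1,x0:x1]
    m=z>0;uv=np.c_[u[m],v[m]].astype(float)
    n=cv2.undistortPoints(uv.reshape(-1,1,2),c["K"],c["dist"]).reshape(-1,2)
    P=np.c_[n,np.ones(len(n))]*z[m][:,None]
    return P@c["T"][:3,:3].T+c["T"][:3,3],c["color"][y0:y1,x0:x1][m]
E
python3 - <<'E'
from h import *
t=pickle.load(open("top0.pkl","rb"))
g=cv2.cvtColor(t["color"],cv2.COLOR_RGB2GRAY)
P,C=cloud(t,210,270,165,210)
def rep(n,Q):
    r=cv2.minAreaRect((Q[:,:2]*1000).astype(np.float32)); print(n,len(Q),Q.mean(0).round(4),r)
m=(P[:,2]>0.076)&(P[:,2]<.1);rep("bar",P[m])
m=(P[:,2]>0.038)&(P[:,2]<.052);rep("blocktop",P[m])
P,C=cloud(t,355,430,165,210)
print(np.percentile(P[:,2],[90,95,99,100]))
m=(P[:,2]>0.15)&(P[:,2]<.17);rep("grip",P[m])
m=(P[:,2]>0.106)&(P[:,2]<.118);rep("dialtop",P[m])
# contours
for n,(x0,x1,y0,y1),lo,z in(("block",(215,262,165,205),110,.045),):
    mk=(g[y0:y1,x0:x1]>lo).astype(np.uint8)
    cs,_=cv2.findContours(mk,0,2);c=max(cs,key=cv2.contourArea).reshape(-1,2)+[x0,y0]
    Q=plane(t,c,z);print(n,cv2.minAreaRect((Q[:,:2]*1000).astype(np.float32)))
# grip dark contour? crop coordinates of bar ends
k=6*700/780
for a,b in(((175,85),(174,180)),):
    Q=plane(t,[[205+a[0]/k,160+a[1]/k],[205+b[0]/k,160+b[1]/k]],.086);print(Q)
s=pickle.load(open("side0.pkl","rb"))
P,C=cloud(s,270,315,190,235)
m=(P[:,2]>0.08)&(P[:,2]<.1);rep("bar side",P[m])
P,C=cloud(s,315,350,265,365)
m=(P[:,2]>0.148)&(P[:,2]<.165);rep("grip side",P[m])
E
```

```text
bar 101 [0.5678 0.2418 0.0835] ((568.34423828125, 241.4408416748047), (50.119564056396484, 14.704634666442871), 0.6536576151847839)
blocktop 647 [0.5673 0.2413 0.0445] ((567.9146728515625, 242.11634826660156), (80.82247924804688, 79.97592163085938), 4.243138313293457)
[0.1093479  0.11599488 0.15720163 0.16638797]
grip 107 [ 0.564  -0.1872  0.1559] ((564.5462036132812, -187.70982360839844), (30.375268936157227, 25.229766845703125), 74.86166381835938)
dialtop 240 [ 0.5644 -0.1843  0.1115] ((564.2733154296875, -187.48455810546875), (112.3955078125, 25.695554733276367), 75.57966613769531)
block ((569.2431030273438, 242.30801391601562), (81.49755859375, 79.75464630126953), 3.6648590564727783)
[[0.5905714  0.24152922 0.086     ]
 [0.54108182 0.24147459 0.086     ]]
bar side 81 [0.572  0.2383 0.0854] ((571.34130859375, 240.09774780273438), (51.54368209838867, 21.277658462524414), 11.382827758789062)
grip side 161 [ 0.5661 -0.1922  0.1571] ((567.0646362304688, -188.59825134277344), (33.4532356262207, 21.99835205078125), 73.89804077148438)
```

```bash
python3 - <<'E'
import numpy as np
from scipy.spatial.transform import Rotation as R
from bench import env
s=env.get_state();r=R.from_rotvec(s["eef_rot"]);M=r.as_matrix();print(M.round(3))
for sg in(1,-1):
    a=np.radians(75.2);z=sg*np.array([np.cos(a),np.sin(a),0]);x=np.array([0,0,-1.]);y=np.cross(z,x)
    T=R.from_matrix(np.c_[x,y,z]);print(sg,(T*r.inv()).as_rotvec().round(3))
print(np.array([.5645,-.1877,.1175])-s["tool_pos"])
E
```

```text
[[-0.001 -0.903  0.43 ]
 [-0.002  0.43   0.903]
 [-1.    -0.    -0.002]]
1 [ 0.002 -0.001  0.186]
-1 [-1.000e-03 -3.000e-03 -2.955e+00]
[ 0.28512213 -0.77382602 -0.10012186]
```

servo_tool --moves "10 -27 5 0 0 0.02 1; 24 -65 5 0 0 0.05 1; 38 -103 5 0 0 0.08 1; 52 -141 5 0 0 0.11 1; 66 -179 5 0 0 0.14 1"

```text
clock: 0.52
tool_pos: [0.3455, 0.405, 0.2222]
eef_rot: [-0.985, 1.34, 0.982]
ft_force: [0.5, -0.2, -0.7]
opening: 0.0924
```

servo_tool --moves "14 -38 0 0 0 0.02 1; 28 -76 0 0 0 0.03 1; 42 -114 0 0 0 0.04 1; 56 -152 0 0 0 0.05 1; 70 -190 0 0 0 0.05 1"

```text
clock: 0.93
tool_pos: [0.4156, 0.213, 0.222]
eef_rot: [-1.023, 1.321, 1.02]
ft_force: [1.0, 0.7, -0.0]
opening: 0.0929
```

servo_tool --moves "14 -38 0 0 0 0 1; 28 -76 0 0 0 0 1; 42 -114 0 0 0 0 1; 56 -152 0 0 0 0 1; 70 -190 0 0 0 0 1"

```text
clock: 1.35
tool_pos: [0.4856, 0.021, 0.2219]
eef_rot: [-1.023, 1.321, 1.021]
ft_force: [1.0, 1.4, -0.7]
opening: 0.0928
```

```bash
cat > goto.py <<'E'
import sys,numpy as np
from scipy.spatial.transform import Rotation as R
from bench import env
# usage: goto x y z jawyawdeg rollrad(about gauge x)
x,y,z,a=map(float,sys.argv[1:5]);roll=float(sys.argv[5]) if len(sys.argv)>5 else 0
s=env.get_state();r=R.from_rotvec(s["eef_rot"])
a=np.radians(a);zz=np.array([np.cos(a),np.sin(a),0]);xx=np.array([0,0,-1.]);gx=np.array([np.sin(a),-np.cos(a),0])
T=R.from_rotvec(gx*roll)*R.from_matrix(np.c_[xx,np.cross(zz,xx),zz])
print("clock",s["clock"],"pos",s["tool_pos"].round(4),"d mm",((np.array([x,y,z])-s["tool_pos"])*1000).round(1),"rot",(T*r.inv()).as_rotvec().round(3),"open",round(s["opening"],4),"F",s["ft_force"].round(2),"q",s["q"].round(2))
E
python3 goto.py .5645 -.1877 .1175 75.2
```

```text
clock 1.35 pos [0.4856 0.021  0.2219] d mm [  78.9 -208.7 -104.4] rot [ 0.003 -0.002 -0.006] open 0.0928 F [ 0.96  1.41 -0.65] q [-0.12  0.36  0.05  1.88 -0.02  0.91  1.25]
```

servo_tool --moves "14 -38 0 0 0 0 1; 28 -76 0 0 0 0 1; 42 -114 0 0 0 0 1; 56 -152 0 0 0 0 1; 70 -186 0 0 0 0 1"

```text
clock: 1.77
tool_pos: [0.5554, -0.1679, 0.2216]
eef_rot: [-1.022, 1.323, 1.02]
ft_force: [0.8, -0.3, -0.6]
opening: 0.0931
```

servo_tool --moves "5 -13 0 0 0 0 1; 9 -23 0 0 0 0 1; 9 -23 -15 0 0 -0.005 1; 9 -23 -30 0 0 -0.005 1; 9 -23 -30 0 0 -0.005 1"

```text
clock: 2.18
tool_pos: [0.5623, -0.189, 0.1884]
eef_rot: [-1.014, 1.328, 1.023]
ft_force: [-0.8, 0.1, -0.6]
opening: 0.0929
```

```bash
python3 goto.py .5645 -.1877 .1175 75.2; python3 - <<'E'
from bench import read_camera
import cv2
a=read_camera("side")["color"];b=read_camera("top")["color"]
import numpy as np
o=np.hstack([cv2.resize(a[200:370,260:430],(400,400),interpolation=2),cv2.resize(b[120:260,320:460],(400,400),interpolation=2)])
cv2.imwrite("pics/p1.png",o[:,:,::-1])
E
```

```text
clock 2.1833 pos [ 0.5623 -0.189   0.1884] d mm [  2.2   1.3 -70.9] rot [ 0.001 -0.009 -0.001] open 0.0929 F [-0.78  0.12 -0.56] q [ 0.24  0.56  0.08  1.63 -0.05  0.96  1.64]
```

View pics/p1.png

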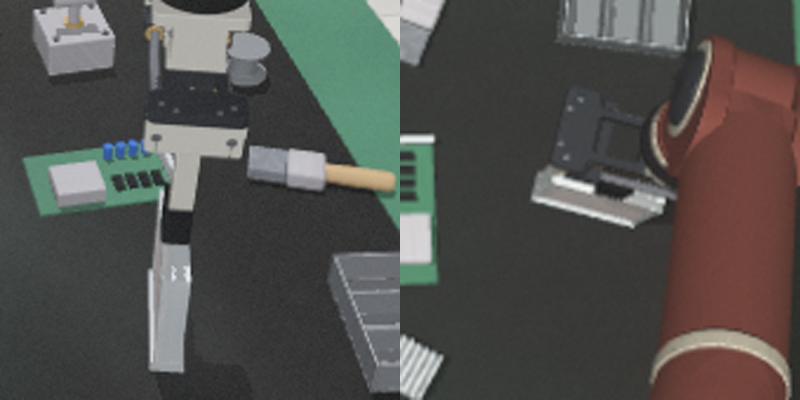

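The gripper is centred over the black grip, with its fingers on either side along the foot. I'll descend and close.

servo_tool --moves "2 1 -20 0 -0.009 0 1; 2 1 -45 0 -0.009 0 1; 2 1 -62 0 -0.009 0 1; 2 1 -70 0 -0.009 0 1; 2 1 -70 0 -0.009 0 1"

```text
clock: 2.7
tool_pos: [0.5654, -0.1876, 0.1202]
eef_rot: [-1.02, 1.319, 1.016]
ft_force: [-0.8, -0.6, -0.5]
opening: 0.0932
```

servo_tool --moves "0 0 0 0 0 0 0.2; 0 0 0 0 0 0 0.2; 0 0 0 0 0 0 0.2; 0 0 0 0 0 0 0.2; 0 0 0 0 0 0 0.2" --newtons 30

```text
clock: 3.12
tool_pos: [0.5659, -0.1878, 0.1211]
eef_rot: [-1.021, 1.318, 1.015]
ft_force: [0.0, 0.0, 1.0]
opening: 0.0643
```

servo_tool --moves "0 0 0 0 0 0 0.2; 0 0 0 0 0 0 0.2; 0 0 0 0 0 0 0.2; 0 0 0 0 0 0 0.2; 0 0 0 0 0 0 0.2"

```text
clock: 3.53
tool_pos: [0.5659, -0.1878, 0.121]
eef_rot: [-1.021, 1.318, 1.015]
ft_force: [-1.0, 0.2, 0.2]
opening: 0.031
```

```bash
python3 goto.py .5645 -.1877 .1175 75.2
```

```text
clock 3.5333 pos [ 0.5659 -0.1878  0.121 ] d mm [-1.4  0.1 -3.5] rot [ 0.002  0.004 -0.002] open 0.031 F [-0.98  0.21  0.16] q [ 0.24  0.64  0.07  1.7  -0.06  0.8   1.65]
```

servo_tool --moves "0 0 0 0 0 0 0.2; 0 0 10 0 0 0 0.2; 0 0 30 0 0 0 0.2; 0 0 55 0 0 0 0.2; 0 0 80 0 0 0 0.2"

```text
clock: 3.95
tool_pos: [0.5645, -0.1873, 0.201]
eef_rot: [-1.019, 1.32, 1.018]
ft_force: [-0.3, -0.4, -4.3]
opening: 0.0296
```

servo_tool --moves "0 0 25 0 0 -0.06 0.2; 0 0 45 0 0 -0.18 0.2; 0 0 60 0 0 -0.3 0.2; 0 0 70 0 0 -0.42 0.2; 0 0 70 0 0 -0.54 0.2"

```text
clock: 4.37
tool_pos: [0.5651, -0.1875, 0.2735]
eef_rot: [-0.603, 1.484, 0.599]
ft_force: [0.4, -1.1, -3.6]
opening: 0.0295
```

servo_tool --moves "0 0 0 0 0 -0.12 0.2; 0 0 0 0 0 -0.24 0.2; 0 0 0 0 0 -0.36 0.2; 0 0 0 0 0 -0.48 0.2; 0 0 0 0 0 -0.6 0.2"

```text
clock: 4.78
tool_pos: [0.5642, -0.1869, 0.273]
eef_rot: [-0.129, 1.568, 0.127]
ft_force: [0.9, 0.4, -4.0]
opening: 0.0297
```

servo_tool --moves "0 0 0 0 0 -0.12 0.2; 0 0 0 0 0 -0.24 0.2; 0 0 0 0 0 -0.34 0.2; 0 0 0 0 0 -0.42 0.2; 0 0 0 0 0 -0.46 0.2"

```text
clock: 5.2
tool_pos: [0.5634, -0.186, 0.2723]
eef_rot: [0.235, 1.562, -0.236]
ft_force: [0.4, 0.2, -3.9]
opening: 0.0296
```

servo_tool --moves "0 0 0 0 0 0 0.2; 0 0 0 0 0 0 0.2; 0 0 0 0 0 0 0.2; 0 0 0 0 0 0 0.2; 0 0 0 0 0 0 0.2"

```text
clock: 5.62
tool_pos: [0.5633, -0.186, 0.2723]
eef_rot: [0.235, 1.562, -0.235]
ft_force: [-0.1, 0.6, -4.2]
opening: 0.0296
```

servo_tool --moves "0 0 0 0 0 0 0.2; 0 0 0 0 0 0 0.2; 0 0 0 0 0 0 0.2; 0 0 0 0 0 0 0.2; 0 0 0 0 0 0 0.2"

```text
clock: 6.03
tool_pos: [0.5633, -0.186, 0.2723]
eef_rot: [0.235, 1.562, -0.235]
ft_force: [-0.5, 0.2, -4.0]
opening: 0.03
```

```bash
python3 goto.py .5645 -.1877 .271 -20; python3 - <<'E'
from bench import read_camera
import cv2,pickle
c=read_camera("side");a=c["color"]
pickle.dump(c,open("s2.pkl","wb"))
cv2.imwrite("pics/full2.png",a[:,:,::-1])
o=cv2.resize(a[180:340,240:440],(800,640)[:2],interpolation=2)
cv2.imwrite("pics/p2.png",cv2.resize(a[200:350,240:440],(800,600),interpolation=2)[:,:,::-1])
E
```

```text
clock 6.0333 pos [ 0.5633 -0.186   0.2723] d mm [ 1.2 -1.7 -1.3] rot [-0.001 -0.004 -0.05 ] open 0.03 F [-0.46  0.21 -4.01] q [-0.03  0.52  0.51  1.52 -0.26  1.17  0.23]
```

View pics/p2.png

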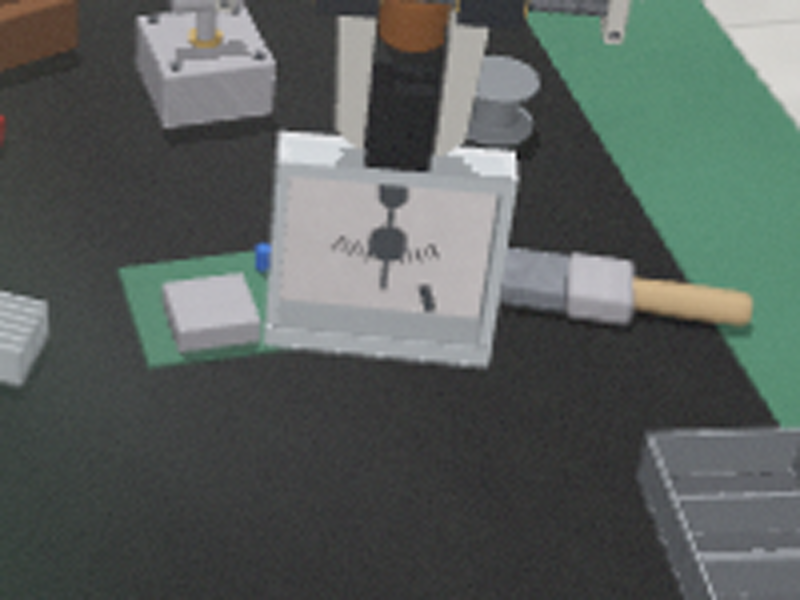

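```bash
cat > ang.py <<'E'
import sys,pickle
from h import *
from scipy.spatial.transform import Rotation as R
from bench import env
def ang(c,s,pix,th=121.):
    M=R.from_rotvec(s["eef_rot"]).as_matrix();gy=M[:,2];gz=-M[:,0];gx=-M[:,1]
    for off in(.010,.013,.016):
        O=s["tool_pos"]-gz*th/1000+gx*off
        o,d=ray(c,pix);t=((O-o)@gx)/(d@gx);P=o+d*t[:,None]-O
        Y=P@gy*1000;Z=P@gz*1000
        print(off,"yz",np.c_[Y,Z].round(1).tolist(),end=" ")
        y0=0;z0=92
        print("ang from meas pivot",np.arctan2(Y[1:]-Y[0],-(Z[1:]-Z[0])).round(3),"nominal pivot",np.arctan2(Y[1:],z0-Z[1:]).round(3))
    print("roll of gauge about x (rad)",np.arcsin(gy[2]).round(4))
E
python3 - <<'E'
from ang import *
c=pickle.load(open("s2.pkl","rb"));s=env.get_state()
g=cv2.cvtColor(c["color"],cv2.COLOR_RGB2GRAY)
# mark blob centroid
f=lambda x,y:(240+x/4-.375,200+y/4-.375)
sub=255.-g[268:280,341:353].astype(float);sub[sub<np.median(sub)+25]=0
v,u=np.nonzero(sub);w=sub[v,u]-np.median(255.-g[268:280,341:353]);mk=(341+(u*w).sum()/w.sum(),268+(v*w).sum()/w.sum());print("mark",mk,f(427,298))
ang(c,s,[f(393,192),f(384,288),mk,f(427,298)])
E
```

```text
mark (np.float64(346.14101904271746), np.float64(274.3654143077715)) (346.375, 274.125)
0.01 yz [[1.1, 100.2], [2.1, 42.0], [22.6, 37.6], [23.0, 38.3]] ang from meas pivot [0.016 0.33  0.339] nominal pivot [0.042 0.394 0.404]
0.013 yz [[1.0, 102.5], [1.9, 44.5], [22.3, 40.2], [22.7, 40.8]] ang from meas pivot [0.016 0.33  0.339] nominal pivot [0.04  0.407 0.418]
0.016 yz [[0.8, 104.9], [1.7, 47.1], [22.1, 42.7], [22.4, 43.4]] ang from meas pivot [0.016 0.33  0.339] nominal pivot [0.039 0.421 0.433]
roll of gauge about x (rad) -0.0039
```

servo_tool --moves "0 0 0 0.019 0.061 0 0.2; 0 0 0 0.038 0.122 0 0.2; 0 0 0 0.056 0.184 0 0.2; 0 0 0 0.075 0.245 0 0.2; 0 0 0 0.094 0.306 0 0.2"

```text
clock: 6.5
tool_pos: [0.5642, -0.1861, 0.2726]
eef_rot: [0.282, 1.879, -0.204]
ft_force: [0.2, 0.3, -3.9]
opening: 0.0298
```

servo_tool --moves "0 0 0 0 0 0 0.2; 0 0 0 0 0 0 0.2; 0 0 0 0 0 0 0.2; 0 0 0 0 0 0 0.2; 0 0 0 0 0 0 0.2"

```text
clock: 6.92
tool_pos: [0.5639, -0.1861, 0.2735]
eef_rot: [0.282, 1.877, -0.204]
ft_force: [0.0, -1.0, -3.2]
opening: 0.03
```

servo_tool --moves "0 0 0 0 0 0 0.2; 0 0 0 0 0 0 0.2; 0 0 0 0 0 0 0.2; 0 0 0 0 0 0 0.2; 0 0 0 0 0 0 0.2"

```text
clock: 7.33
tool_pos: [0.5639, -0.1861, 0.2735]
eef_rot: [0.282, 1.877, -0.204]
ft_force: [-0.8, -0.3, -2.3]
opening: 0.0296
```

servo_tool --moves "0 0 0 0 0 0 0.2; 0 0 0 0 0 0 0.2; 0 0 0 0 0 0 0.2; 0 0 0 0 0 0 0.2; 0 0 0 0 0 0 0.2"

```text
clock: 7.75
tool_pos: [0.5639, -0.1861, 0.2735]
eef_rot: [0.282, 1.877, -0.204]
ft_force: [-0.4, 0.0, -4.5]
opening: 0.0301
```

```bash
python3 goto.py .5645 -.1877 .271 -20; python3 - <<'E'
from bench import read_camera
import cv2,pickle
c=read_camera("side");a=c["color"]
pickle.dump(c,open("s3.pkl","wb"))
cv2.imwrite("pics/p3.png",cv2.resize(a[220:310,280:400],(800,600),interpolation=2)[:,:,::-1])
E
```

```text
clock 7.75 pos [ 0.5639 -0.1861  0.2735] d mm [ 0.6 -1.6 -2.5] rot [-0.102 -0.306 -0.05 ] open 0.0301 F [-0.36  0.04 -4.47] q [ 0.04  0.7   0.49  1.22 -0.25  1.61  0.22]
```

View pics/p3.png

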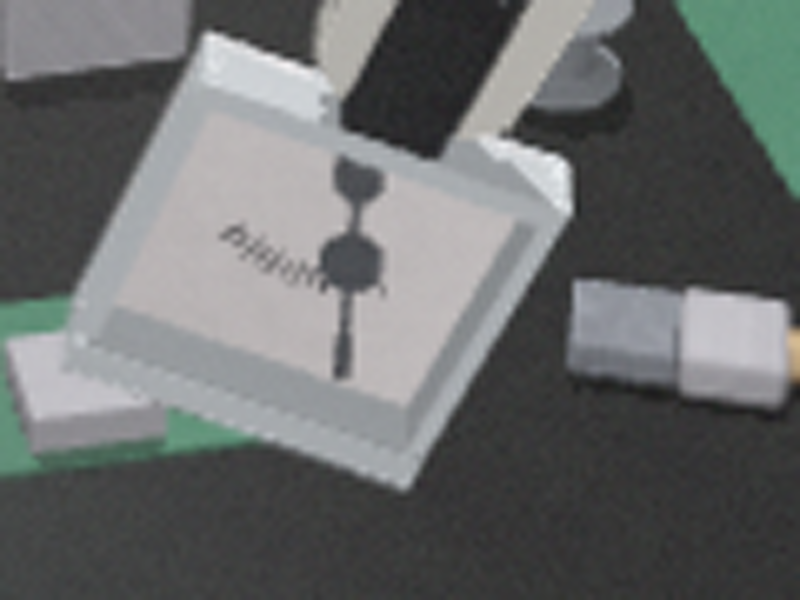

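```bash
python3 - <<'E'
from ang import *
c=pickle.load(open("s3.pkl","rb"));s=env.get_state()
g=cv2.cvtColor(c["color"],cv2.COLOR_RGB2GRAY)
k=6.667
import numpy as np
for v in range(245,279):
    row=g[v,322:342].astype(float);w=np.clip(150-row,0,None)
    if w.sum()>20: print(v,round(322+(np.arange(20)*w).sum()/w.sum(),2),int(w.sum()))
M=R.from_rotvec(s["eef_rot"]).as_matrix();print("roll",np.arcsin(M[2,2]))
E
```

```text
245 332.7 404
246 333.22 485
247 333.29 479
248 333.43 461
249 333.5 322
250 333.15 131
251 333.07 60
252 333.0 50
253 332.68 68
254 332.51 88
255 332.19 237
256 331.99 485
257 332.08 619
258 332.05 647
259 331.79 647
260 331.34 688
261 331.76 624
262 331.79 594
263 331.95 264
264 331.63 63
265 331.46 81
266 331.37 65
267 331.35 65
268 331.27 83
269 331.09 64
270 331.2 114
271 331.11 139
272 330.97 159
273 330.97 158
274 330.88 143
275 330.7 162
276 330.57 94
roll -0.3222218946398062
```

Pointer and mark line up in the image to within about 0.01 rad at roll -0.322. I'll keep that roll, swing round and carry the gauge to the bar.

servo_tool --moves "0 15 2 0 0 0.06 0.2; 0 43 4 0 0 0.18 0.2; 0 73 5 0 0 0.3 0.2; 0 103 5 0 0 0.42 0.2; 0 133 5 0 0 0.54 0.2"

```text
clock: 8.22
tool_pos: [0.564, -0.0516, 0.2786]
eef_rot: [-0.234, 1.881, 0.168]
ft_force: [0.9, 0.0, -4.3]
opening: 0.0298
```

servo_tool --moves "0 30 0 0 0 0.12 0.2; 0 60 0 0 0 0.24 0.2; 0 90 0 0 0 0.36 0.2; 0 120 0 0 0 0.48 0.2; 0 150 0 0 0 0.6 0.2"

```text
clock: 8.63
tool_pos: [0.5638, 0.1002, 0.2787]
eef_rot: [-0.8, 1.761, 0.577]
ft_force: [-0.4, -0.1, -3.4]
opening: 0.0302
```

servo_tool --moves "0 30 0 0 0 0.12 0.2; 0 60 0 0 0 0.24 0.2; 0 90 0 0 0 0.36 0.2; 0 120 0 0 0 0.48 0.2; 0 145 0 0 0 0.6 0.2"

```text
clock: 9.05
tool_pos: [0.5629, 0.2484, 0.2783]
eef_rot: [-1.345, 1.503, 0.973]
ft_force: [0.2, 0.8, -4.9]
opening: 0.0299
```

```bash
python3 goto.py .568 .2823 .2504 93.7 -.322
```

```text
clock 9.05 pos [0.5629 0.2484 0.2783] d mm [  5.1  33.9 -27.9] rot [-0.003 -0.002  0.175] open 0.0299 F [ 0.22  0.83 -4.94] q [-0.62  0.62  0.08  1.29  0.21  1.44  0.86]
```

servo_tool --moves "1 12 -5 0 0 0.08 0.2; 2 24 -15 0 0 0.17 0.2; 3 32 -28 0 0 0.175 0.2; 3 34 -42 0 0 0.175 0.2; 3 34 -48 0 0 0.175 0.2"

```text
clock: 9.47
tool_pos: [0.5645, 0.2824, 0.2275]
eef_rot: [-1.494, 1.409, 1.084]
ft_force: [-0.7, -0.9, -4.5]
opening: 0.0298
```

servo_tool --moves "0 0 0 0 0 0 0.2; 0 0 0 0 0 0 0.2; 0 0 0 0 0 0 0.2; 0 0 0 0 0 0 0.2; 0 0 0 0 0 0 0.2"

```text
clock: 9.88
tool_pos: [0.5651, 0.2821, 0.2284]
eef_rot: [-1.493, 1.408, 1.082]
ft_force: [0.2, 0.3, -3.9]
opening: 0.0297
```

```bash
python3 goto.py .5655 .2823 .2004 93.7 -.322;  python3 - <<'E'
from bench import read_camera,env
from h import *
from scipy.spatial.transform import Rotation as R
a=read_camera("side");b=read_camera("top")
pickle.dump((a,b),open("s4.pkl","wb"))
s=env.get_state();M=R.from_rotvec(s["eef_rot"]).as_matrix();gz=-M[:,0];gx=-M[:,1];gy=M[:,2];O=s["tool_pos"]-.121*gz
print("O",O.round(4),"roll",np.arcsin(gy[2]),"yaw",np.degrees(np.arctan2(gx[1],gx[0])),gx.round(3))
ai=a["color"].copy()
for x in(-.015,.015):
  for y in(-.055,0,.055):
    p=proj(a,O+gx*x+gy*y)[0];cv2.circle(ai,tuple(int(round(v)) for v in p),1,(255,0,0),-1)
p=proj(a,[.568,.2415,.086])[0];cv2.circle(ai,tuple(int(round(v)) for v in p),1,(0,255,0),-1)
o=np.hstack([cv2.resize(ai[130:270,220:360],(400,400),interpolation=2),cv2.resize(b["color"][120:260,170:310],(400,400),interpolation=2)])
cv2.imwrite("pics/p4.png",o[:,:,::-1])
E
```

```text
clock 9.8833 pos [0.5651 0.2821 0.2284] d mm [  0.4   0.2 -28. ] rot [-0.001 -0.004  0.003] open 0.0297 F [ 0.2   0.34 -3.88] q [-0.65  0.67  0.04  1.34  0.25  1.32  0.93]
O [0.5666 0.2442 0.1133] roll -0.32053975643880256 yaw 3.576992362816425 [ 0.998  0.062 -0.005]
```

View pics/p4.png

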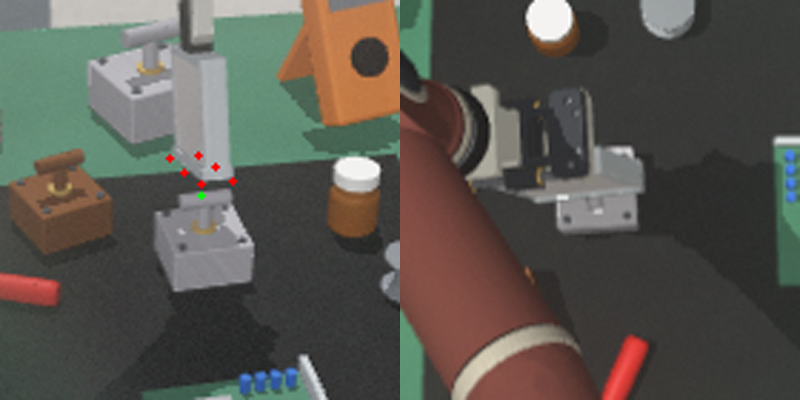

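The gauge hangs squarely over the bar; the foot (red dots) is above the crest (green dot at 201,196 in the crop). I'll come down slowly.

servo_tool --moves "0 0 -7 0 0 0 0.2; 0 0 -15 0 0 0 0.2; 0 0 -21 0 0 0 0.2; 0 0 -24 0 0 0 0.2; 0 0 -24 0 0 0 0.2"

```text
clock: 10.4
tool_pos: [0.564, 0.2819, 0.2025]
eef_rot: [-1.493, 1.411, 1.084]
ft_force: [-0.1, -0.3, -3.7]
opening: 0.0298
```

servo_tool --moves "0 0 -2 0 0 0 0.2; 0 0 -4 0 0 0 0.2; 0 0 -6 0 0 0 0.2; 0 0 -8 0 0 0 0.2; 0 0 -8 0 0 0 0.2"

```text
clock: 10.82
tool_pos: [0.5644, 0.282, 0.1947]
eef_rot: [-1.494, 1.41, 1.084]
ft_force: [0.8, 1.0, -1.6]
opening: 0.03
```

```bash
cat > chk.py <<'E'
import sys
from bench import read_camera,env
from h import *
from scipy.spatial.transform import Rotation as R
F=[];
a=read_camera("side");b=read_camera("top")
s=env.get_state();M=R.from_rotvec(s["eef_rot"]).as_matrix();gz=-M[:,0];gx=-M[:,1];gy=M[:,2];O=s["tool_pos"]-.121*gz
print(s["clock"],"O",O.round(4),"roll",np.arcsin(gy[2]).round(4),"yaw",np.degrees(np.arctan2(gx[1],gx[0])).round(2),"F",s["ft_force"].round(2),"m",s["moment"].round(3),"press est",(.0856-O[2]).round(4))
P,C=cloud(a,270,315,185,230);m=(np.abs(P[:,0]-.568)<.04)&(np.abs(P[:,1]-.2415)<.014)&(P[:,2]>.055)&(P[:,2]<.095)
ai=a["color"]
cv2.imwrite(sys.argv[1],np.hstack([cv2.resize(ai[170:240,255:325],(400,400),interpolation=2),cv2.resize(b["color"][120:260,170:310],(400,400),interpolation=2)])[:,:,::-1])
pickle.dump((a,b),open("last.pkl","wb"))
E
python3 chk.py pics/p5.png
```

```text
10.9167 O [0.566  0.2438 0.0802] roll -0.3217 yaw 3.59 F [ 0.65  0.59 -1.36] m [ 0.62  -0.151  0.06 ] press est 0.0054
```

View pics/p5.png

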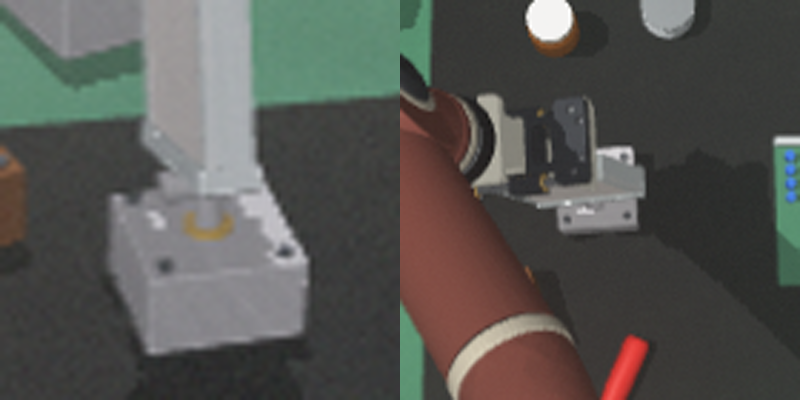

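servo_tool --moves "1 0 -1 0 0 0 0.2; 1 0 -2 0 0 0 0.2; 1 0 -3 0 0 0 0.2; 1 0 -4 0 0 0 0.2; 1 0 -4 0 0 0 0.2"

```text
clock: 11.33
tool_pos: [0.565, 0.2822, 0.1907]
eef_rot: [-1.493, 1.41, 1.084]
ft_force: [-0.5, 0.4, -1.2]
opening: 0.0299
```

servo_tool --moves "0 0 0 0 0 0 0.2; 0 0 0 0 0 0 0.2; 0 0 0 0 0 0 0.2; 0 0 0 0 0 0 0.2; 0 0 0 0 0 0 0.2"

```text
clock: 11.75
tool_pos: [0.565, 0.2822, 0.1907]
eef_rot: [-1.493, 1.41, 1.084]
ft_force: [-1.7, -0.2, -1.4]
opening: 0.03
```

```bash
python3 chk.py pics/p6.png
```

```text
11.85 O [0.5665 0.2439 0.0759] roll -0.3217 yaw 3.59 F [-1.19  0.5  -1.45] m [ 0.564  0.36  -0.105] press est 0.0097
```

View pics/p6.png

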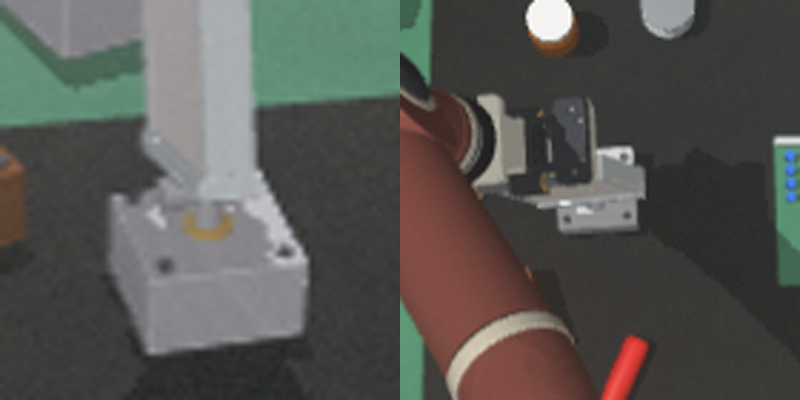

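```bash
python3 - <<'E'
from h import *
def side(c,u0,v0,v1,rot):
    P,C=cloud(c,u0,u0+7,v0,v1)
    m=np.abs(P[:,1]-np.median(P[:,1]))<.03;P=P[m]
    A=np.c_[P[:,0],P[:,2],np.ones(len(P))]
    for _ in range(4):
        k=np.linalg.lstsq(A,P[:,1],rcond=None)[0];r=P[:,1]-A@k;g=np.abs(r)<2.5*r.std()+1e-9;P=P[g];A=A[g]
    print(len(P),"tilt dy/dz",k[1].round(4),"roll",-np.arctan(k[1]).round(4),"sd",r.std().round(4))
a0,_=pickle.load(open("s4.pkl","rb"));a1,_=pickle.load(open("last.pkl","rb"))
# dial side face: p6 crop (230,60..170) -> px 255+230*70/400
for u in(292,293): side(a1,u,172,200,0)
for u in(290,291,292): side(a0,u,155,186,0)
E
```

```text
190 tilt dy/dz 0.3196 roll -0.3093 sd 0.0024
174 tilt dy/dz 0.3232 roll -0.3126 sd 0.0024
201 tilt dy/dz 0.3198 roll -0.3095 sd 0.0029
215 tilt dy/dz 0.3214 roll -0.311 sd 0.0026
213 tilt dy/dz 0.3216 roll -0.3112 sd 0.0026
```

The measured tilt is the same before and after contact, so the gauge hasn't turned in the grip. One more still dwell, then I'll hand it in.

servo_tool --moves "0 0 0 0 0 0 0.2; 0 0 0 0 0 0 0.2; 0 0 0 0 0 0 0.2; 0 0 0 0 0 0 0.2; 0 0 0 0 0 0 0.2"

```text
clock: 12.27
tool_pos: [0.565, 0.2822, 0.1907]
eef_rot: [-1.493, 1.41, 1.084]
ft_force: [-1.3, 0.3, -0.5]
opening: 0.0298
```

```bash
python3 - <<'E'
from bench import env
s=env.get_state();print(s["clock"],s["tool_pos"],s["ft_force"],s["opening"])
print(env.finish_job())
E
```

```text
12.2667 [0.56499332 0.28215152 0.19073443] [-1.34920055  0.26868213 -0.52322833] 0.029803825396922952
the job is handed in; nothing more can be done
None
```

I picked up the gauge by its grip and turned the dial to the side camera. I then rocked the gauge in the air until the pointer hung over the mark, at a roll of -0.322 rad. Holding that roll, I set the foot across the bar of the smaller steel-grey block, pressed the stud down, and handed the job in at 12.3 s with the gauge still in the gripper.

**Last checks:**
- **Position:** the foot's middle is about 3 mm from the middle of the crest, and the yaw matches the bar's to within about 0.2°.
- **Press:** the stud is down about 9.7 mm by geometry. The upward force at the wrist was 2.5–3.4 N, against about 3 N expected, so this agrees within the sensor noise.
- **Tilt:** the pose readings gave the same -0.322 rad roll. The tilt fitted from depth was the same before and after contact (about -0.31), so the gauge had not turned in the grip. It differs from the pose reading by about 0.01 rad.
- **Pointer on the mark:** they agreed to about 0.01 rad in the air. I could not see the dial again in the final pose, because it faces away from both cameras.
- **Other things on the bench:** nothing looked disturbed in the views I took, but I did not measure every bystander.

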